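# Un-nest the steel cups and sort them into their rows

### The arm

A 7-joint arm with a two-finger parallel gripper is mounted at the origin on a cart in front of the work surface, level with it; the furniture and walls round the work are solid. World frame = base frame: x ahead of the robot, y to its left, z up, the work surface at z = 0. Lengths are in m, angles in rad, forces in N, time in s.
With the tool pointing down it reaches from about 0.375 to 0.925 m from the base axis. Payload 3.1 kg.
Tool frame: the origin (TCP) lies between the finger pads; the fingertips stand 19 mm ahead of it and the grasp point (between the pads) is the TCP; z points along the fingers, y is the line along which they close (so a half turn about z gives the same grasp; the last joint's range is limited). The gripper opens to 85 mm and grips with 20 to 120 N. Pads are 22 mm wide; open, the fingers measure 114 mm over their backs; the gripper's body (76 mm by 85 mm) begins 54 mm behind the grasp point. The pads swing forward as they close: fully open they stand 13 mm farther back than shut.
Start: joints at [-1.334, 0.383, 0.044, 1.598, -0.018, 1.161, -0.05], TCP at [0.214, 0.614, 0.25] pointing down, gripper open.
Joint ranges: [-2.61, 2.61], [-0.41, 2.15], [-1.48, 1.57], [0, 2.5], [-1.57, 4.71], [0.05, 1.97], [-2.85, 2.85]. Speed limits (rad/s): [2.79, 2.79, 3.14, 3.14, 3.14, 3.14, 3.14].

### API

Orientations are given as a unit quaternion [x, y, z, w].
In Python, from bench import move_ptp, movel, move_j, move_gripper, pause, inverse_kinematics, read_camera, camera_params, MotionError, sign_off, look_for, tip_of, read_time_s, read_qpos, read_joint_vel, read_effort, read_eef_pos, read_tcp_rot, read_ft_force, read_ft_torque, read_finger_gap, read_grasp_force gives the robot as it stands. Calls block until the motion is done:
- move_ptp(position, orientation): joint-space move of the TCP to a pose.
- movel(position, orientation=None, speed=0.15): straight line of the TCP; orientation=None keeps the orientation; speed is the mean speed in m/s.
- move_j(angles): joint-space move.
- move_gripper(opening, effort=None): finger opening in m; effort is the grip in N (None keeps the last); returns when the fingers have stopped.
- pause(seconds).
- inverse_kinematics(position, orientation): joint angles nearest the present ones, or None.
- read_camera(name): name is "side" or "top" or "wrist"; returns the picture (480x640x3 uint8, red, green, blue); there is no depth.
- camera_params(name): a dict with "K" (3x3 intrinsics, pixels), "camera_from_world" (4x4, takes a point from world to camera coordinates). Camera axes: x right, y down, z forward; pixel columns grow to the right and rows downward; lengths in m; the calibration is good to about 2 mm. A picture is of the moment at which its call begins: read the wrist's pose just before it. camera_params takes no time and is no camera call; for the wrist camera it gives the pose at the moment of the call.
A pose or a line that the arm cannot do raises MotionError and nothing moves.
- sign_off(): hands the job in; it is judged then, once.
Trained networks look in the newest picture that a camera, given by its name, has taken for a name from the list of things; names that differ only in an ending like _2 or _b are one class to them, and where a whole thing is asked for, a point or a joint stands for the part that bears it (a point fixed in the world has none). Each returns a list of dicts, best first, with "confidence" (0 to 1); they miss things now and then, are a little off and sometimes report something else, mostly with a low value. They report only what shows in the picture. A call takes as long as a camera call. They do not tell look-alikes from the thing itself.
- look_for(camera, name): "at" ([column, row] in pixels, amid what is visible of it).
- tip_of(camera, name): "at" ([column, row] in pixels: a listed point, or the origin of a listed thing).
Readings, each from a call of its own:
- read_time_s(): time.
- read_qpos(): joint angles.
- read_joint_vel(): joint speeds.
- read_effort(): joint torques, N m.
- read_eef_pos(): TCP position.
- read_tcp_rot(): TCP orientation.
- read_ft_force(): force on the tool from outside, world axes, zero at the start.
- read_ft_torque(): the same for the moment, N m.
- read_finger_gap(): finger opening in m.
- read_grasp_force(): force on a finger pad.
Only numpy, scipy, OpenCV 4.12 (cv2) and the standard library are available. Lean on these libraries where they do the work, as an engineer would, in place of code of your own. Each camera call takes 0.05 s, during which the arm holds its last target. There are 200 camera calls.

### The job

Pull the nest of three steel cups on the sloping stand apart from the inside out - small, then medium, then large - and stand each one upright on the sorting board, in the row headed by the screwed-down sample cup of its own size, letting go of it there before you take the next. Set the cups down gently, do not drop or topple them, and leave the two tins and the wooden ring clamp where they are.

Things in the scene. Friction and masses are not known exactly. Their poses are not given: they have to be found in the camera images.
- cup_small: loose small steel cup, straight round tube with closed bottom: 34 mm outside diameter, 96 mm tall, wall and bottom 3 mm; innermost; sticks out 27 mm past the medium cup's rim. Origin: centre of its underside; z runs to the mouth (at the start 35 degrees from vertical). Being round, its x and y mean nothing. 2 mm play all round between nested cups.
- cup_medium: loose medium steel cup, straight round tube with closed bottom: 44 mm outside diameter, 72 mm tall, wall and bottom 3 mm; inside the large cup, sticks out 27 mm past the large cup's rim. Origin: centre of its underside; z runs to the mouth (at the start 35 degrees from vertical). Being round, its x and y mean nothing. 2 mm play all round between nested cups.
- cup_large: loose large steel cup, straight round tube with closed bottom: 54 mm outside diameter, 48 mm tall, wall and bottom 3 mm; outermost; rests on the stand's sloping plate and wire. Origin: centre of its underside; z runs to the mouth (at the start 35 degrees from vertical). Being round, its x and y mean nothing. 2 mm play all round between nested cups.
- sample_small: sample cup, same as the small cup (34 mm diameter, 96 mm tall), screwed down on the sorting board at the far end of the row for small cups; which row varies. Origin: centre of its underside, at the height of the board's upper face and on the row's centre line; its axes are parallel to the board's, z up, and -x runs down its row toward the robot.
- sample_medium: sample cup, same as the medium cup (44 mm diameter, 72 mm tall), screwed down on the sorting board at the far end of the row for medium cups; which row varies. Origin: centre of its underside, at the height of the board's upper face and on the row's centre line; its axes are parallel to the board's, z up, and -x runs down its row toward the robot.
- sample_large: sample cup, same as the large cup (54 mm diameter, 48 mm tall), screwed down on the sorting board at the far end of the row for large cups; which row varies. Origin: centre of its underside, at the height of the board's upper face and on the row's centre line; its axes are parallel to the board's, z up, and -x runs down its row toward the robot.
- sorting_board: fixed wooden board 190 (x, along the rows) x 252 mm (y), upper face 8 mm up; three rows along x, centre lines at y = -80, 0, +80 mm, 75 mm clear width, split by rails 5 mm thick, 12 mm high above the face; 8 mm lip at each end. Samples stand at x = +50 mm; rows are free from x = -90 to +15 mm (e.g. x = -45, 95 mm from the sample). Origin: centre of the underside, z up.
- stand: fixed stand: wooden base 114 x 84 x 10 mm, a sloping steel plate and a bent wire holding the nest 35 degrees from vertical, mouth toward the stand's -x (robot) side. The wire bears only the lower 35 mm of the large cup, under its -x flank; the cups are free at +y and -y and come out straight along their own axis. Origin: centre of the underside, z up.
- bead_tin: bystander: round white tin, 56 mm diameter, 44 mm tall, on the bench; origin centre of its underside
- wax_tin: bystander: round tin with a red lid, 66 mm diameter, 29 mm tall, on the bench; origin centre of its underside
- ring_clamp: bystander: wooden ring clamp, 36 x 117 x 22 mm, lying on the bench; origin centre of its underside
There are look-alikes about, which are no part of the job. Leave any purple look-alike of the cup_small alone.

How it is judged:
By the outcome, as a careful person would: the job done as asked, in the order asked, and still so for the second after the job is handed in, with the robot touching nothing.
It also fails if it takes over 72 s, if anything falls off the work surface, if the arm or the gripper's body presses on something with over 40 N, if the wrist force passes 120 N, or if a joint passes its speed limit or range.

## Working session

There is one attempt and no reset: what is moved stays moved. The work goes in short steps, each a Python script; the robot and the scene stay as the last script left them, time stands still between calls to the robot, and variables do not carry over. Pictures are saved under pics/ and viewed, at most 10 in all, crops included, and the job is handed in when it is done.

```bash
mkdir -p pics; ls; python3 - <<'E'
from bench import *
import cv2,numpy as np
ims=[]
for c in ["side","top"]:
    im=read_camera(c); cv2.imwrite(f"pics/{c}0.png",im[:,:,::-1])
    p=camera_params(c); print(c,np.round(p["K"],1).tolist(),np.round(p["camera_from_world"],3).tolist())
    for n in ["cup_small","cup_medium","cup_large","sample_small","sample_medium","sample_large","sorting_board","stand"]:
        print(n,[(np.round(d["at"]).tolist(),round(d["confidence"],2)) for d in tip_of(c,n)][:3],[(np.round(d["at"]).tolist(),round(d["confidence"],2)) for d in look_for(c,n)][:3])
print(read_time_s(),read_tcp_rot())
E
```

```text
pics
side [[518.3, 0.0, 331.6], [0.0, 518.3, 244.3], [0.0, 0.0, 1.0]] [[0.823, -0.568, -0.006, -0.354], [-0.34, -0.485, -0.806, 0.33], [0.454, 0.666, -0.592, 0.754], [0.0, 0.0, 0.0, 1.0]]
cup_small [([433.0, 328.0], 0.88), ([382.0, 375.0], 0.79), ([262.0, 209.0], 0.66)] [([414.0, 306.0], 0.94), ([357.0, 388.0], 0.83)]
cup_medium [([432.0, 326.0], 0.65)] [([428.0, 316.0], 0.88)]
cup_large [([439.0, 322.0], 0.76)] []
sample_small [([260.0, 208.0], 0.85)] [([260.0, 190.0], 0.85)]
sample_medium [([318.0, 228.0], 0.77)] [([316.0, 215.0], 0.77)]
sample_large [([290.0, 216.0], 0.55)] [([288.0, 208.0], 0.59)]
sorting_board [([275.0, 232.0], 0.9)] [([272.0, 234.0], 0.73)]
stand [([429.0, 342.0], 0.61)] [([429.0, 344.0], 0.97), ([260.0, 192.0], 0.63), ([413.0, 305.0], 0.29)]
top [[437.1, 0.0, 326.8], [0.0, 437.1, 243.8], [0.0, 0.0, 1.0]] [[0.002, -1.0, -0.027, 0.185], [-0.995, 0.0, -0.096, 0.573], [0.096, 0.027, -0.995, 0.867], [0.0, 0.0, 0.0, 1.0]]
cup_small [([474.0, 304.0], 0.7), ([466.0, 236.0], 0.58)] [([475.0, 254.0], 0.83), ([473.0, 328.0], 0.73)]
cup_medium [([468.0, 234.0], 0.79)] [([469.0, 238.0], 0.84)]
cup_large [([470.0, 232.0], 0.77), ([224.0, 242.0], 0.31)] [([472.0, 230.0], 0.77)]
sample_small [([466.0, 232.0], 0.75), ([192.0, 260.0], 0.66)] [([181.0, 254.0], 0.88)]
sample_medium [([259.0, 229.0], 0.87), ([189.0, 256.0], 0.23)] [([255.0, 228.0], 0.57)]
sample_large [([227.0, 241.0], 0.94), ([467.0, 233.0], 0.68)] [([221.0, 242.0], 0.85)]
sorting_board [([234.0, 262.0], 0.65)] [([235.0, 272.0], 0.9)]
stand [([458.0, 242.0], 0.97)] [([452.0, 240.0], 0.96)]
1.7 [ 1.66587366e-01  9.86026698e-01 -1.80769504e-06 -6.30137820e-06]
```

View pics/side0.png

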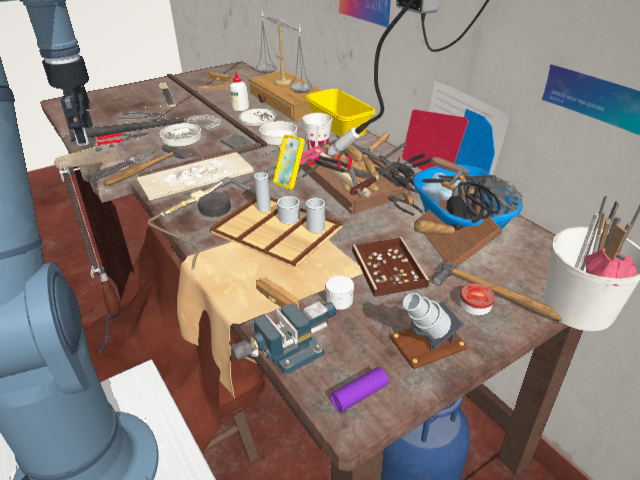

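View pics/top0.png

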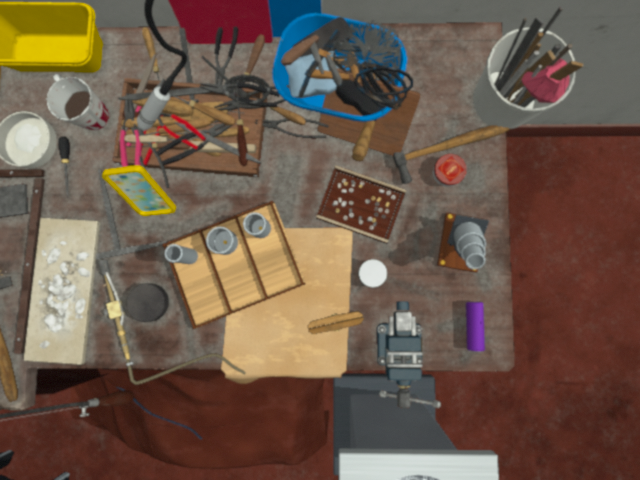

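The side view shows the nest at about (425,315) on the stand. Rows run left to right: small sample (261,190), large (288,208), medium (316,215). The purple look-alike is at (360,390). In the top view the nest is at (470,240), with the small mouth near (475,260). Samples there are small (181,254), large (221,241) and medium (256,226), and the vise is at (402,345).

```bash
cat > h.py <<'E'
from bench import *
import cv2, numpy as np
from scipy.spatial.transform import Rotation as R
from scipy.optimize import least_squares
def proj(p,X):
    X=np.atleast_2d(X); c=X@p["camera_from_world"][:3,:3].T+p["camera_from_world"][:3,3]
    u=c@np.asarray(p["K"]).T; return u[:,:2]/u[:,2:]
def tri(obs):  # list of (params, pixel)
    f=lambda X: np.concatenate([(proj(p,X)[0]-a) for p,a in obs])
    s=least_squares(f,[0.55,0.1,0.05]); return s.x, np.abs(s.fun).max()
def cup_quat(a, close):  # tool z = -a, tool y ~ close
    z=-np.asarray(a,float); z/=np.linalg.norm(z); y=np.asarray(close,float); y=y-z*(y@z); y/=np.linalg.norm(y)
    return R.from_matrix(np.c_[np.cross(y,z),y,z]).as_quat()
E
python3 - <<'E'
from h import *
S,T=camera_params("side"),camera_params("top")
for k in (S,T):
    k["camera_from_world"]=np.array(k["camera_from_world"])
for n,a,b in [("large0",(439,322),(470,232)),("smallmouth",(411,299),(475,260)),("s_s",(260,208),(192,260)),("s_l",(290,216),(227,241)),("s_m",(318,228),(259,229)),("board",(275,232),(234,262)),("stand",(429,342),(458,242))]:
    x,e=tri([(S,a),(T,b)]); print(n,x.round(4),round(e,1))
p=camera_params("wrist"); M=np.array(p["camera_from_world"]); C=np.linalg.inv(M)
Rt=R.from_quat(read_tcp_rot()).as_matrix(); print("cam in tool",(Rt.T@(C[:3,3]-read_eef_pos())).round(3),(Rt.T@C[:3,:3]).round(3).tolist(),np.round(p["K"],1).tolist())
E
```

```text
large0 [ 0.5949 -0.1017  0.0465] 0.2
smallmouth [ 0.534  -0.0862  0.1223] 0.4
s_s [0.5391 0.4702 0.0122] 1.0
s_l [0.5804 0.3964 0.0121] 0.2
s_m [0.611  0.3287 0.002 ] 2.2
board [ 0.5352  0.3879 -0.0128] 1.6
stand [ 0.5827 -0.0933 -0.0056] 1.1
cam in tool [ 0.068 -0.001 -0.123] [[0.0, -0.963, -0.268], [1.0, 0.0, -0.0], [0.0, -0.268, 0.963]] [[332.5, 0.0, 317.0], [0.0, 332.5, 245.2], [0.0, 0.0, 1.0]]
```

```bash
cat > v.py <<'E'
from h import *
import pickle
th=np.radians(27); bx=np.array([np.cos(th),np.sin(th),0]); by=np.array([-np.sin(th),np.cos(th),0]); C=np.array([.536,.374,0])
qb=cup_quat([0,0,1],by)
yaw=np.radians(-11); sx=np.array([np.cos(yaw),np.sin(yaw),0]); sy=np.array([-np.sin(yaw),np.cos(yaw),0])
a=-np.sin(np.radians(35))*sx+np.cos(np.radians(35))*np.array([0,0,1]); qn=cup_quat(a,sy)
m=np.array([.534,-.086,.122])
views=[("b1",C+0.05*by+[0,0,.27],qb),("b2",C-0.06*by+[0,0,.27],qb),("n1",m+0.13*a+.04*sy,qn),("n2",m+0.10*a-.04*sy,qn)]
for n,p,q in views: print(n,p.round(3),inverse_kinematics(p,q))
out={}
for n,p,q in views:
    move_ptp(p,q); pause(0.15)
    pr=camera_params("wrist"); im=read_camera("wrist"); cv2.imwrite(f"pics/{n}.png",im[:,:,::-1])
    out[n]=pr; print(n,read_time_s(),read_eef_pos().round(4) if hasattr(read_eef_pos(),'round') else read_eef_pos())
    for c in ["sample_small","sample_medium","sample_large","sorting_board"] if n[0]=="b" else ["cup_small","cup_medium","cup_large","stand"]:
        print(c,[(np.round(d["at"],1).tolist(),round(d["confidence"],2)) for d in tip_of("wrist",c)][:2])
pickle.dump(out,open("cams.pkl","wb"))
E
python3 v.py
```

```text
b1 [0.513 0.419 0.27 ] [-0.80798461  0.39099301  0.08040969  1.54606263 -0.03277558  1.20585516
  1.3201162 ]
b2 [0.563 0.321 0.27 ] [-0.70578195  0.36481005  0.15935436  1.58692877 -0.06090433  1.19471787
  1.5076733 ]
n1 [ 0.468 -0.033  0.228] [-0.91671653 -0.38542867  0.67648553  2.46575181  0.93629199  0.58513211
  0.46947001]
n2 [ 0.47  -0.114  0.204] [-0.65041734 -0.27815031  0.72390935  2.46893884  0.73411042  0.34488614
  0.86017974]
b1 3.2417 [0.5118 0.4202 0.2699]
sample_small [([339.1, 260.6], 0.78)]
sample_medium [([203.6, 246.4], 0.65)]
sample_large [([276.4, 251.6], 0.93), ([339.9, 258.5], 0.42)]
sorting_board [([279.1, 213.1], 0.71)]
b2 4.1583 [0.562  0.3229 0.2699]
sample_small [([430.7, 258.7], 0.86)]
sample_medium [([296.4, 245.6], 0.58), ([371.7, 212.9], 0.2)]
sample_large [([366.0, 253.2], 0.82)]
sorting_board []
n1 5.9333 [ 0.4697 -0.0317  0.2293]
cup_small [([211.8, 83.9], 0.89), ([277.2, 211.3], 0.74)]
cup_medium [([276.6, 221.3], 0.72)]
cup_large [([277.2, 221.6], 0.55)]
stand [([275.5, 180.1], 0.83)]
n2 6.7667 [ 0.4706 -0.1131  0.2044]
cup_small [([309.3, 82.1], 0.87), ([355.9, 222.4], 0.57)]
cup_medium [([354.3, 226.4], 0.93)]
cup_large [([353.2, 226.3], 0.78)]
stand [([350.8, 187.5], 0.67)]
```

```bash
python3 - <<'E'
import cv2,numpy as np
a=cv2.imread("pics/n1.png")[130:310,190:370]; b=cv2.imread("pics/n2.png")[130:310,260:440]
cv2.imwrite("pics/nn.png",np.hstack([cv2.resize(x,(396,396),interpolation=cv2.INTER_CUBIC) for x in (a,b)]))
a=cv2.imread("pics/b1.png"); b=cv2.imread("pics/b2.png")
cv2.imwrite("pics/bb.png",np.hstack([a[100:330,130:430],b[100:330,210:510]]))
E
```

```text
(no output)
```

View pics/nn.png

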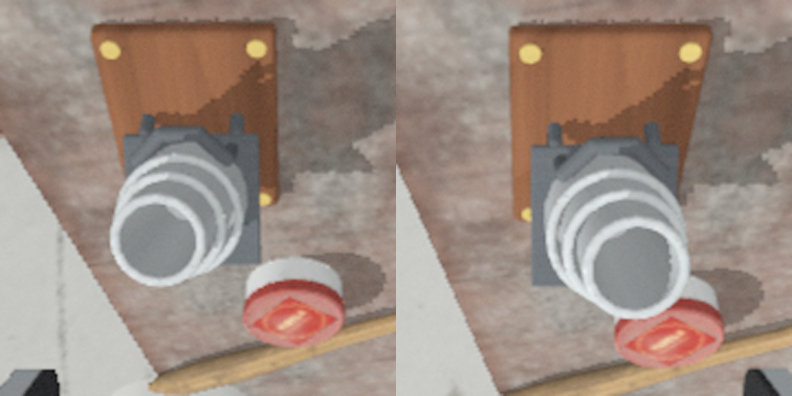

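View pics/bb.png

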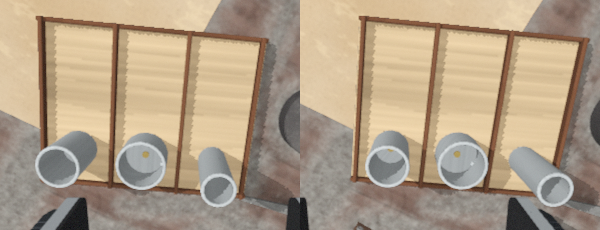

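The nest crop shows all three rims clearly. The small mouth is near (262,238) px in n1 and (369,252) in n2, and the sides of the nest are free. The board crops show the three sample mouths and the rails, with the rows empty. I'll fit the bright rim circles jointly in both views.

```bash
cat > fit.py <<'E'
from h import *
import pickle
from scipy.optimize import differential_evolution
cams=pickle.load(open("cams.pkl","rb"))
def load(n):
    g=cv2.imread(f"pics/{n}.png",0).astype(np.float32); g=cv2.GaussianBlur(g,(0,0),1.0); return g-cv2.GaussianBlur(g,(0,0),5)
def samp(g,uv): return cv2.remap(g,uv[:,0].astype(np.float32)[None],uv[:,1].astype(np.float32)[None],cv2.INTER_LINEAR)[0]
t=np.linspace(0,2*np.pi,120,endpoint=False)
def ring(c,a,r):
    u=np.cross(a,[0.3,1,.2]); u/=np.linalg.norm(u); v=np.cross(a,u); return c+r*(np.cos(t)[:,None]*u+np.sin(t)[:,None]*v)
Z=np.array([0,0,1.])
def axis(yaw,tilt): return np.array([-np.sin(tilt)*np.cos(yaw),-np.sin(tilt)*np.sin(yaw),np.cos(tilt)])
def score(rings,ns): return sum(samp(G[n],proj(cams[n],x)).mean()*w for n in ns for x,w in rings)
def nest(p):
    a=axis(p[3],p[4]); m=p[:3]
    return [(ring(m,a,.0155),2),(ring(m-.027*a,a,.0205),1),(ring(m-.054*a,a,.0255),1)]
def board(p):
    X=np.array([np.cos(p[3]),np.sin(p[3]),0]);Y=np.cross(Z,X);c=np.array(p[:3])
    return [(ring(c+.05*X+.08*Y+.096*Z,Z,.0155),1),(ring(c+.05*X+.048*Z,Z,.0255),1),(ring(c+.05*X-.08*Y+.072*Z,Z,.0205),1)]
G={n:load(n) for n in cams}
def fit(model,ns,lo,hi):
    r=differential_evolution(lambda p:-score(model(p),ns),list(zip(lo,hi)),seed=1,popsize=20,maxiter=150,tol=1e-6); return r.x,-r.fun
if __name__=="__main__":
    d=np.radians
    for ns in (["b1","b2"],["b1"],["b2"]): print("board",ns,*fit(board,ns,[.50,.33,-.01,d(20)],[.57,.42,.03,d(34)]))
    for ns in (["n1","n2"],["n1"],["n2"]): print("nest",ns,*fit(nest,ns,[.49,-.13,.08,d(-25),d(33)],[.57,-.04,.16,d(5),d(37)]))
E
python3 fit.py
```

```text
board ['b1', 'b2'] [0.5319482  0.37873813 0.00653127 0.38154498] 252.41571044921875
board ['b1'] [0.53200326 0.37875756 0.00641249 0.38134106] 129.3590087890625
board ['b2'] [0.53189391 0.37874263 0.00656999 0.38169908] 123.12049865722656
nest ['n1', 'n2'] [ 0.53411429 -0.0896912   0.12103698 -0.17295474  0.64577168] 234.5638427734375
nest ['n1'] [ 0.53591941 -0.09075266  0.11919827 -0.1543854   0.64576825] 116.64445495605469
nest ['n2'] [ 0.5362297  -0.08938953  0.11935984 -0.19276489  0.64573911] 121.5514907836914
```

```bash
cat > fit2.py <<'E'
from fit import *
def nest2(p):
    a=axis(p[3],d(35)); m=p[:3]; u=np.array([np.cos(p[3]),np.sin(p[3]),0]); u=u-a*(u@a); u/=np.linalg.norm(u); y=np.cross(a,u)
    o1=p[4]*u+p[5]*y
    return [(ring(m,a,.0155),2),(ring(m-.027*a+o1,a,.0205),1),(ring(m-.054*a+2*o1,a,.0255),1)]
d=np.radians
if __name__=="__main__":
    for ns in (["n1","n2"],["n1"],["n2"]): print("nest",ns,*fit(nest2,ns,[.49,-.13,.08,d(-25),-.0025,-.002],[.57,-.04,.16,d(5),.0025,.002]))
E
python3 fit2.py
python3 - <<'E'
from h import *
q=cup_quat([-np.sin(.611)*np.cos(-.173),-np.sin(.611)*np.sin(-.173),np.cos(.611)],[np.sin(.173),np.cos(.173),0])
print(read_eef_pos(),R.from_quat(q).as_matrix()[:,2], R.from_quat(read_tcp_rot()).as_matrix()[:,2],read_ft_force(),read_qpos())
E
```

```text
nest ['n1', 'n2'] [ 0.53288717 -0.08944682  0.12179168 -0.22905043  0.00155189  0.00091581] 243.27626
nest ['n1'] [ 0.53349217 -0.0897197   0.12117716 -0.24973091  0.00158084  0.00130256] 119.46619
nest ['n2'] [ 0.53300694 -0.08941712  0.12172362 -0.22391486  0.00148992  0.00078366] 124.0018539428711
[ 0.47032179 -0.11358846  0.20417414] [ 0.56512328 -0.0987535  -0.81907474] [ 0.56361454 -0.10869653 -0.81885513] [-0.29173205 -0.56376343 -0.2758155 ] [-0.38638971 -0.21216046  0.48336965  2.46084812  0.50752318  0.28954368
  1.05355495]
```

```bash
python3 - <<'E'
from h import *
import pickle
c=pickle.load(open("cams.pkl","rb"))
def gnd(n,uv,z=.01):
    p=c[n]; M=p["camera_from_world"]; r=M[:3,:3].T@np.linalg.solve(p["K"],[*uv,1]); o=-M[:3,:3].T@M[:3,3]; return o+r*(z-o[2])/r[2]
for n,A,B in [("n1",(233.2,142.7),(245.5,216.4)),("n1",(315,141.4),(315.9,223)),("n2",(312.3,143.6),(315,227.7)),("n2",(401.8,142.7),(391.8,216.4))]:
    a,b=gnd(n,A),gnd(n,B); print(n,a.round(3),b.round(3),np.arctan2(*(b-a)[1::-1]))
for yaw in (-.173,-.23):
    s=np.array([np.cos(yaw),np.sin(yaw),0]);y=np.cross([0,0,1],s);a=-np.sin(np.radians(35))*s+np.cos(np.radians(35))*np.array([0,0,1])
    q=cup_quat(a,y); m=np.array([.5332,-.0895,.1215])
    for k in (-.058,-.004,.06,.1): print(yaw,k,np.round(inverse_kinematics(m+k*a,q),2))
print(inverse_kinematics([.50,-.03,.32],cup_quat([0,0,1],[0.37,.93,0])))
E
```

```text
n1 [ 0.513 -0.123  0.01 ] [ 0.612 -0.148  0.01 ] -0.23955361754387247
n1 [ 0.527 -0.045  0.01 ] [ 0.639 -0.066  0.01 ] -0.1852986689941086
n2 [ 0.513 -0.126  0.01 ] [ 0.621 -0.145  0.01 ] -0.17239279737015606
n2 [ 0.526 -0.049  0.01 ] [ 0.619 -0.059  0.01 ] -0.11091418393799093
-0.173 -0.058 [ 0.81  0.45 -0.81  2.29  1.89  0.34 -0.25]
-0.173 -0.004 [ 0.63  0.21 -0.6   2.35  1.58  0.17 -0.05]
-0.173 0.06 [-0.37 -0.05  0.4   2.44  0.6   0.17  0.88]
-0.173 0.1 [-0.36 -0.19  0.37  2.46  0.56  0.3   0.92]
-0.23 -0.058 [ 0.8   0.45 -0.81  2.29  1.86  0.39 -0.28]
-0.23 -0.004 [ 0.61  0.21 -0.61  2.35  1.56  0.22 -0.1 ]
-0.23 0.06 [-0.29 -0.05  0.29  2.44  0.76  0.21  0.63]
-0.23 0.1 [-0.29 -0.18  0.26  2.45  0.64  0.32  0.77]
[-0.7037644   0.02163575  0.70039243  1.89114169 -0.01477438  1.23394147
  1.19354147]
```

```bash
python3 - <<'E'
from h import *
yaw=-.18
s=np.array([np.cos(yaw),np.sin(yaw),0]);y=np.cross([0,0,1],s);ax=lambda t:-np.sin(np.radians(t))*s+np.cos(np.radians(t))*np.array([0,0,1])
m=np.array([.5332,-.0895,.1215]);a=ax(35)
for f in (1,-1):
  for t in (35,28,20):
    q=cup_quat(ax(t),f*y)
    for k in (-.058,-.031,-.004,.06,.1):
        r=inverse_kinematics(m+k*a,q); print(f,t,k,None if r is None else np.round(r,2))
E
```

```text
1 35 -0.058 [ 0.81  0.45 -0.81  2.29  1.89  0.35 -0.25]
1 35 -0.031 [ 0.82  0.35 -0.81  2.32  1.77  0.29 -0.17]
1 35 -0.004 [ 0.63  0.21 -0.6   2.35  1.58  0.18 -0.05]
1 35 0.06 [-0.36 -0.05  0.39  2.44  0.62  0.18  0.84]
1 35 0.1 [-0.35 -0.19  0.35  2.46  0.57  0.3   0.9 ]
1 28 -0.058 [-0.02  0.32  0.1   2.25  0.27  0.09  1.19]
1 28 -0.031 [-0.06  0.24  0.13  2.28  0.18  0.13  1.27]
1 28 -0.004 [-0.18  0.17  0.25  2.31  0.08  0.18  1.37]
1 28 0.06 [-0.54 -0.04  0.59  2.37  0.25  0.33  1.22]
1 28 0.1 [-0.5  -0.17  0.51  2.38  0.37  0.45  1.12]
1 20 -0.058 [-0.18  0.35  0.29  2.17 -0.2   0.3   1.65]
1 20 -0.031 [-0.28  0.28  0.39  2.2  -0.21  0.34  1.66]
1 20 -0.004 [-0.46  0.22  0.57  2.23 -0.24  0.38  1.68]
1 20 0.06 [-0.7   0.02  0.78  2.28  0.05  0.5   1.43]
1 20 0.1 [-0.64 -0.12  0.67  2.3   0.22  0.61  1.27]
-1 35 -0.058 [ 0.42  0.34 -0.38  2.31  2.09  0.2   2.58]
-1 35 -0.031 [ 0.22  0.25 -0.17  2.34  2.04  0.12  2.58]
-1 35 -0.004 [-0.66  0.2   0.75  2.41  4.41  0.06  0.15]
-1 35 0.06 [ 0.26 -0.02 -0.22  2.42  0.51  0.16 -2.19]
-1 35 0.1 [ 0.35 -0.14 -0.3   2.43  0.17  0.25 -1.87]
-1 28 -0.058 [-0.08  0.32  0.16  2.26  0.08  0.09 -1.77]
-1 28 -0.031 [-0.06  0.24  0.14  2.28  0.18  0.13 -1.86]
-1 28 -0.004 [-0.03  0.17  0.09  2.31  0.23  0.19 -1.9 ]
-1 28 0.06 [ 0.11 -0.   -0.06  2.34  0.2   0.32 -1.88]
-1 28 0.1 [ 0.18 -0.11 -0.13  2.36  0.13  0.41 -1.81]
-1 20 -0.058 [ 0.03  0.34  0.05  2.16  0.06  0.3  -1.73]
-1 20 -0.031 [ 0.04  0.27  0.03  2.19  0.08  0.34 -1.75]
-1 20 -0.004 [ 0.06  0.2   0.01  2.21  0.09  0.38 -1.76]
-1 20 0.06 [ 0.1   0.04 -0.04  2.25  0.09  0.5  -1.76]
-1 20 0.1 [ 0.14 -0.06 -0.08  2.27  0.07  0.59 -1.75]
```

```bash
cat > go.py <<'E'
from h import *
d=np.radians; Z=np.array([0,0,1.])
yaw=-.18; by=.3815; BC=np.array([.532,.3787,0]); BX=np.array([np.cos(by),np.sin(by),0]); BY=np.cross(Z,BX)
def tq(yaw,t,f=-1):
    s=np.array([np.cos(yaw),np.sin(yaw),0]); return cup_quat(-np.sin(d(t))*s+np.cos(d(t))*Z, f*np.cross(Z,s))
s=np.array([np.cos(yaw),np.sin(yaw),0]); a=-np.sin(d(35))*s+np.cos(d(35))*Z
qg=tq(yaw,20); qp=tq(by,-15); qv=tq(.1,-15)
def st(t=""): print(t,"t",round(read_time_s(),2),"p",np.round(read_eef_pos(),4),"F",np.round(read_ft_force(),2),"gap",round(float(read_finger_gap()),4),"g",np.round(read_grasp_force(),1))
def grasp(m,depth,op,hov=.07):
    move_gripper(op); move_ptp(m+hov*a,qg); movel(m+.01*a,speed=.1); movel(m-depth*a,speed=.04); pause(.2); st("at")
    move_gripper(0.0,50); pause(.1); st("gripped")
def lift(h): movel(read_eef_pos()+h*a,speed=.1); st("out")
E
python3 - <<'E'
from go import *
for r in (.08,0,-.08):
    p=BC-.045*BX+r*BY
    for z in (.06,.25): print(r,z,inverse_kinematics(p+z*Z,qp))
print(inverse_kinematics([.47,0.02,.33],qv))
m=np.array([.5332,-.0895,.1215])
grasp(m,.0025,.054)
E
```

```text
0.08 0.06 [-0.38287452  0.77819469 -0.56390086  1.5385726   0.29023038  1.17096678
 -2.19060935]
0.08 0.25 [-0.37279456  0.57173832 -0.58596031  1.42387901  0.17245609  1.4598248
 -2.14556673]
0 0.06 [-0.31629588  0.72234673 -0.48395391  1.60376708  0.24641796  1.14260375
 -2.05343188]
0 0.25 [-0.30021726  0.51178407 -0.50866249  1.48918322  0.14079577  1.44361004
 -2.00681452]
-0.08 0.06 [-0.25228923  0.6841733  -0.40389136  1.64346223  0.2148436   1.12571288
 -1.91318853]
-0.08 0.25 [-0.23466739  0.47154463 -0.42755541  1.5288273   0.12325625  1.43549854
 -1.86627262]
[ 0.10231815  0.15096553 -0.25206906  1.74885084  0.02412891  1.50807751
 -1.62741263]
at t 11.19 p [ 0.5346 -0.0898  0.1195] F [-0.5   0.64 -0.47] gap 0.0541 g 0.0
gripped t 11.61 p [ 0.5347 -0.0896  0.1198] F [-2.74  1.64  4.98] gap 0.0309 g 49.5
```

```bash
python3 - <<'E'
from h import *
w=read_camera("wrist")[:,:,::-1]; s=read_camera("side")[:,:,::-1]
cv2.imwrite("pics/g1.png",np.hstack([w[130:430,170:470],cv2.resize(s[240:390,350:500],(300,300),interpolation=cv2.INTER_CUBIC)]))
E
```

```text
(no output)
```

View pics/g1.png

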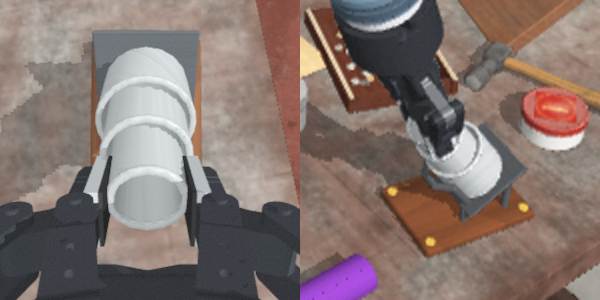

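The wrist crop shows the pads on both sides of the small cup's mouth (145,198), above the medium's rim. The grip is good, so I'll pull it out.

```bash
python3 - <<'E'
from go import *
lift(.03); lift(.075)
w=read_camera("wrist")[:,:,::-1]; s=read_camera("side")[:,:,::-1]
cv2.imwrite("pics/g2.png",np.hstack([w[130:430,170:470],cv2.resize(s[200:400,300:500],(300,300),interpolation=cv2.INTER_CUBIC)]))
E
```

```text
out t 12.16 p [ 0.5177 -0.0866  0.1443] F [ 0.21 -0.37  0.1 ] gap 0.0316 g 49.6
out t 13.06 p [ 0.4752 -0.079   0.2052] F [-0.73 -0.12 -0.59] gap 0.032 g 49.6
```

View pics/g2.png

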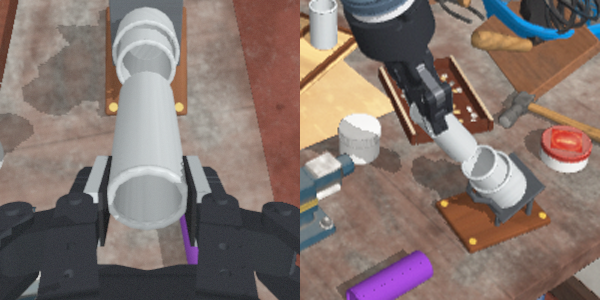

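The small cup is out and held along its axis, and the medium stayed seated in the large. Now placing it.

```bash
cat >> go.py <<'E'
def place(row,below,rel):
    p=BC-.045*BX+row*BY
    move_ptp([.47,.02,.33],qv); move_ptp(p+(below+.10)*Z,qp); movel(p+(below+.014)*Z,speed=.12); pause(.3); st("above")
    f0=np.array(read_ft_force()); z=below+.014
    while z>below+.002:
        z-=.001; movel(p+z*Z,speed=.02); pause(.05); F=np.array(read_ft_force())-f0
        if np.linalg.norm(F)>2.0: break
    pause(.1); st("contact z%.4f"%z)
    move_gripper(rel,50); pause(.2); st("open")
    movel(p+(z+.13 if below>.09 else z+.10)*Z,qp,speed=.2); st("up")
E
python3 - <<'E'
from go import *
place(.08,.0935,.050)
w=read_camera("wrist")[:,:,::-1]; s=read_camera("side")[:,:,::-1]
cv2.imwrite("pics/g3.png",np.hstack([w[100:400,170:470],cv2.resize(s[150:300,180:330],(300,300),interpolation=cv2.INTER_CUBIC)]))
E
```

```text
above t 16.81 p [0.4608 0.4366 0.1083] F [-0.5  -0.97 -0.67] gap 0.0314 g 49.6
contact z0.0985 t 19.61 p [0.4607 0.4366 0.0999] F [-1.54 -0.64  4.89] gap 0.0313 g 50.3
open t 20.12 p [0.4603 0.4361 0.0982] F [0.69 0.16 0.08] gap 0.0501 g 0.0
up t 20.93 p [0.46   0.4355 0.2273] F [-0.46  0.18 -0.02] gap 0.0502 g 0.0
```

View pics/g3.png

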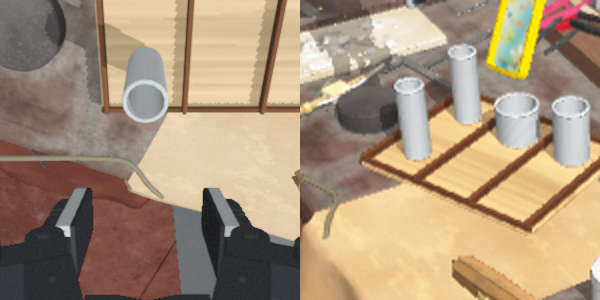

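The small cup stands upright in the small row, at about (410,120) in the side crop, in line with its sample. Next is the medium cup: I'll re-measure it, check the result against expectation, then grasp.

```bash
cat > meas.py <<'E'
from go import *
import fit as F
def measure(c0,rings,tag):  # rings: list of (r, offset below c0)
    F.cams.clear(); F.G.clear()
    for i,off in enumerate((-.025,.025)):
        move_ptp(c0+.10*a+off*np.cross(Z,s),qg); pause(.25); n=f"{tag}{i}"
        F.cams[n]=camera_params("wrist"); cv2.imwrite(f"pics/{n}.png",read_camera("wrist")[:,:,::-1]); F.G[n]=F.load(n)
    def model(p):
        A=F.axis(yaw,d(35)); u=s-A*(s@A); u/=np.linalg.norm(u); y=np.cross(A,u)
        return [(F.ring(p[:3]-b*A+(i>0)*(p[3]*u+p[4]*y),A,r),2-i) for i,(r,b) in enumerate(rings)]
    x,sc=F.fit(model,list(F.cams),[*(c0-.015),-.003,-.003],[*(c0+.015),.003,.003]); print("fit",x.round(4),sc,"delta",(x[:3]-c0).round(4)); return x[:3]
E
python3 - <<'E'
from meas import *
c0=np.array([.5490,-.0923,.0998])
move_ptp([.47,.02,.30],qv); move_gripper(.062)
m=measure(c0,[(.0205,0),(.0255,.027)],"m"); st("meas")
if np.linalg.norm(m-c0)<.004:
    grasp(m,.0025,.062); lift(.02)
E
```

```text
fit [ 5.495e-01 -9.270e-02  1.008e-01  2.000e-03  2.000e-04] 172.55807495117188 delta [ 0.0005 -0.0004  0.001 ]
meas t 24.66 p [ 0.4968 -0.0586  0.1816] F [-0.69 -0.03  0.12] gap 0.0619 g 0.0
at t 26.57 p [ 0.5509 -0.0929  0.0988] F [ 0.82 -0.99 -0.04] gap 0.062 g 0.0
gripped t 26.98 p [ 0.551  -0.0927  0.0992] F [-3.78  1.85  4.83] gap 0.043 g 50.2
out t 27.33 p [ 0.5396 -0.0908  0.1157] F [ 0.45  0.55 -0.23] gap 0.043 g 51.0
```

```bash
python3 - <<'E'
from go import *
lift(.06)
s2=read_camera("side"); print("large",look_for("side","cup_large")[:1],look_for("side","cup_medium")[:2])
place(-.08,.0695,.058)
s3=read_camera("side"); cv2.imwrite("pics/g4.png",np.hstack([cv2.resize(x[:,:,::-1],(400,400)) for x in (s2[240:390,350:500],s3[150:300,210:360])]))
E
```

```text
out t 28.08 p [ 0.5056 -0.0847  0.1644] F [-0.18 -0.56 -0.66] gap 0.0432 g 50.9
large [{'at': [432.7, 322.3], 'confidence': 0.81}] [{'at': [412.9, 304.7], 'confidence': 0.76}]
above t 31.56 p [0.5205 0.288  0.0842] F [-0.02 -0.23 -0.31] gap 0.0429 g 50.9
contact z0.0755 t 34.06 p [0.5204 0.288  0.0766] F [-0.29  0.73  4.95] gap 0.0431 g 51.4
open t 34.56 p [0.5199 0.2876 0.0752] F [ 0.6   0.19 -0.89] gap 0.0579 g 0.0
up t 35.21 p [0.5196 0.2873 0.1748] F [1.15 0.19 0.12] gap 0.0582 g 0.0
```

View pics/g4.png

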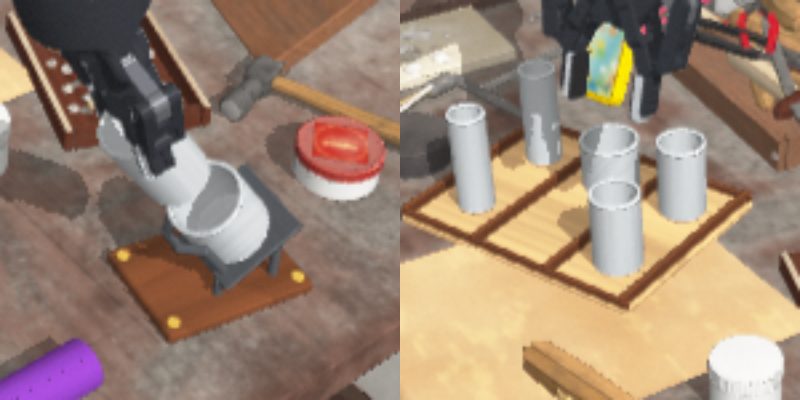

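The medium cup stands upright in its row, and the large cup alone is left seated on the stand.

```bash
python3 - <<'E'
from meas import *
c0=np.array([.5663,-.0958,.0798])
move_ptp([.47,.02,.30],qv); move_gripper(.070)
m=measure(c0,[(.0255,0)],"l"); st("meas")
if np.linalg.norm(m-c0)<.005:
    grasp(m,.0015,.070); lift(.06)
    s2=read_camera("side")
    place(0,.0465,.066)
    s3=read_camera("side"); w=read_camera("wrist"); cv2.imwrite("pics/g5.png",np.hstack([cv2.resize(x[:,:,::-1],(266,266)) for x in (s2[220:390,330:500],s3[150:300,210:360],w[100:400,170:470])]))
E
```

```text
fit [ 0.5663 -0.0956  0.08   -0.0019 -0.0013] 138.8646697998047 delta [0.     0.0002 0.0002]
meas t 38.52 p [ 0.5141 -0.0621  0.1616] F [-0.68 -0.55  0.36] gap 0.07 g 0.0
at t 40.41 p [ 0.5671 -0.0958  0.0788] F [ 0.49 -0.39 -0.98] gap 0.0701 g 0.0
gripped t 40.82 p [ 0.5674 -0.0949  0.0796] F [-2.42  2.04  5.76] gap 0.053 g 51.1
out t 41.58 p [ 0.5333 -0.089   0.1284] F [-0.72  0.56 -1.11] gap 0.0529 g 52.6
above t 45.25 p [0.4906 0.3623 0.0612] F [ 0.25  0.58 -1.21] gap 0.053 g 52.6
contact z0.0535 t 47.45 p [0.4904 0.3621 0.0541] F [-0.24 -0.92  4.08] gap 0.0527 g 53.0
open t 47.93 p [0.4902 0.3619 0.0533] F [-0.39  0.77  0.08] gap 0.066 g 0.0
up t 48.58 p [0.49   0.3614 0.1528] F [-0.16 -0.37 -0.11] gap 0.0658 g 0.0
```

View pics/g5.png

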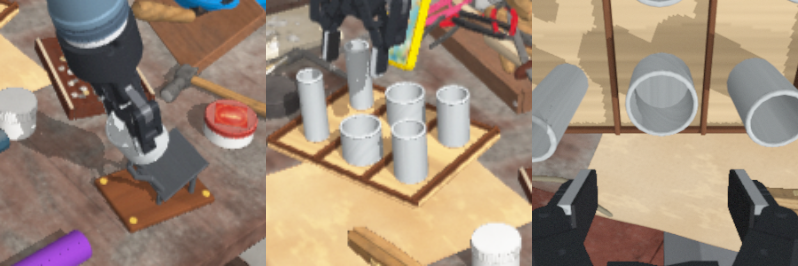

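All three cups stand upright in their own rows: small (313,105), large (361,140) and medium (408,150) in the middle crop. The gripper is clear of them, and the tins and ring clamp are where they were.

```bash
python3 -c "
from bench import *
print(read_time_s(), sign_off())"
```

```text
the job is handed in; nothing more can be done
48.6833 None
```

I moved the small, medium and large cups, in that order, to stand upright in their own rows and let go of each before taking the next; I handed the job in at 48.7 s, with the tins and ring clamp left where they were.

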